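# Clear the wide hatch, press its push-push latch once, leave it open

## Robot

A 6-joint arm with a two-finger parallel gripper is mounted at the origin on the work surface; the furniture and walls round the work are solid. World frame = base frame: x ahead of the robot, y to its left, z up, the work surface at z = 0. Lengths are in mm, angles in rad, forces in N, time in s.
With the tool pointing down it reaches from about 300 to 775 mm from the base axis. Payload 14.6 kg.
Tool frame: the origin (TCP) lies on the centre line of the jaws, within the pads' length; the fingertips stand 19 mm ahead of it and the grasp point (between the pads) is the TCP (bot.tip_reach is the distance from the TCP to the fingertips, in mm); z points along the fingers, y is the line along which they close (so a half turn about z gives the same grasp; the last joint's range is limited). The gripper opens to 85 mm and grips with 20 to 120 N. Pads are 22 mm wide; open, the fingers measure 114 mm over their backs; the gripper's body (76 mm by 85 mm) begins 54 mm behind the grasp point. The pads swing forward as they close: fully open they stand 13 mm farther back than shut.
Start: joints at [-1.335, 0.3, 1.521, -0, 1.321, -0.067], TCP at [164, -524.97, 250.281] pointing down, gripper open.
Joint ranges: [-3.03, 3.03], [-0.79, 2.21], [0.23, 2.52], [-1.04, 4.18], [0, 3.07], [-2.55, 2.55]. Speed limits (rad/s): [2.22, 2.22, 2.57, 3.14, 3.14, 3.14].

## Interface

Orientations are given as a unit quaternion [w, x, y, z].
In Python, from rig import bot gives the robot as it stands. Calls block until the motion is done:
- bot.move_to(position, orientation): joint-space move of the TCP to a pose.
- bot.servo_line(position, attitude=None, speed=150, until_force=None): straight line of the TCP; attitude=None keeps the orientation; speed is the mean speed in mm/s. With until_force (N) it stops when the force on the tool has changed by that much, and returns True; else False.
- bot.move_joints(angles): joint-space move.
- bot.move_gripper(opening, grip_force=None): finger opening in mm; grip_force is the grip in N (None keeps the last); returns when the fingers have stopped.
- bot.dwell(seconds).
- bot.ik(position, orientation): joint angles nearest the present ones, or None.
- bot.read_state(): the state.
- bot.read_camera(name): name is "scene" or "top" or "wrist"; returns a dict with "image" (480x640x3 uint8, blue, green, red), "depth" (480x640 float32, mm along the optical axis (not along the pixel's ray), 0 where there is no reading), "fovy" (degrees; the focal length in pixels is half the picture's height over the tangent of half this angle, whatever the lens; pixels are square), "cx", "cy" (the principal point, pixels), "eye" and "attitude" of the camera in the world; the wrist camera has in their place "mount" (4x4, takes a point from camera to tool coordinates, whose origin is the TCP and whose axes are the flange's). Camera axes: x right, y down, z forward; pixel columns grow to the right and rows downward; lengths in mm; the calibration is good to about 2 mm. A picture is of the moment at which its call begins: read the wrist's pose just before it.
A pose or a line that the arm cannot do raises bot.MotionError and nothing moves.
- bot.finish_job(): hands the job in; it is judged then, once.
The state is a dict: "clock": time; "joint_positions": joint angles; "qvel": joint speeds; "effort": joint torques, N m; "ee_pos": TCP position; "tool_rot": TCP orientation; "ft_force": force on the tool from outside, world axes, zero at the start; "moment": the same for the moment, N m; "grip_width": finger opening in mm; "grip_force": force on a finger pad.
Only numpy, scipy, OpenCV 4.12 (cv2) and the standard library are available. Lean on these libraries where they do the work, as an engineer would, in place of code of your own. Each camera call takes 0.05 s, during which the arm holds its last target. There are 200 camera calls.

## Task

Push the low tin of grease along the top of the grey controller, off the wide hatch and onto the empty rimmed deck beside it, without gripping or lifting it. Then press down once on the ribbed pad of the wide hatch with the fingertips and let go, so that its push-push latch releases and the hatch pops up, and leave it standing open. Keep the narrow hatch shut, and do not disturb the other loose things on the bench.

Things in the scene. Friction and masses are not known exactly. Their poses are not given: they have to be found in the camera images.
- unit: Bench controller: low grey case fixed to the bench, 160 (x) by 256 (y) mm (y = -123 to 133), flat top 62 mm above the bench. Origin: centre of its underside; x points from its front (display, sockets; towards the robot) to its back, y to its left, z up. Along the top from left to right: narrow hatch (y = 83 to 125 mm), wide hatch (y = -25 to 75 mm), plain deck. Hatches: same grey plastic, level with the top.
- deck (a point): Centre of the plain deck, the right end of the controller's top, at the top's level, 71 mm right of the controller's origin. Solid and flat, y = -25 to -117 mm of the controller; an aluminium rim 9 mm high and 6 mm thick stands on its front, back and right edges (inner x = -74 to 74 mm), none towards the wide hatch. Blue bins hang over the bench from 0.16 to 0.31 m up, near the deck: cross above them.
- wide_hatch (a joint): Angle of the wide hatch (110 mm deep, 100 mm wide, hinged at its back edge, x = 52 mm of the controller), rad: 0 latched shut, negative pressed in (stop -0.088), 0.75 fully up. Pressing its pad 6 to 7 mm down (about -0.075) takes 6 to 12 N; let go, it rises by a damped spring in 1 to 2 s, its front edge 75 mm up, following the fingertip. Pushed right down again it latches shut.
- wide_hatch_pad (a point): Centre of the ribbed press pad (60 mm wide, 25 mm deep, five low black ribs) on the wide hatch's upper face, 28 mm behind its front edge and midway across it; at the level of the controller's top while shut, and moves with the hatch.
- narrow_hatch (a joint): Opening angle of the narrow hatch, rad, with the same latch: 0 shut; it must stay shut.
- grease_tin: Low round closed tin with a cream wall and grey lid, 72 mm across, 40 mm high, 0.17 to 0.31 kg, standing loose on the wide hatch, sometimes a little over its left edge (it is too light to press it in). Origin: centre of its underside; z up.
- marker: Loose white marker pen with green cap, 111 mm long (its y), 18 mm thick, on the bench at the controller's right end. Origin: centre of its underside.
- blue_cap: Loose blue screw cap, 34 mm across, 14 mm high, on the bench at the controller's right end. Origin: centre of its underside.
- hex_key: Loose hex key, 124 mm long (its y), 34 mm over its short arm, 9 mm thick, on the bench behind the controller. Origin: centre of its underside.
- tape_roll: Loose roll of amber tape lying flat, 100 mm across, 24 mm high, on the bench, well to the right. Origin: centre of its underside.
- screwdriver: Loose screwdriver with red handle, 214 mm long (its y), 31 mm thick, on the bench to the right. Origin: centre of its underside.
Mind the look-alikes: they are no part of the job. Of the things shaped like the grease_tin, the cream one is meant.

How it is judged:
By the outcome, as a careful person would: the job done as asked, in the order asked, and still so for the second after the job is handed in, with the robot touching nothing.
It also fails if it takes over 48 s, if anything falls off the work surface, if the arm or the gripper's body presses on something with over 40 N, if the wrist force passes 120 N, or if a joint passes its speed limit or range.

## Working session

There is one attempt and no reset: what is moved stays moved. The work goes in short steps, each a Python script; the robot and the scene stay as the last script left them, time stands still between calls to the robot, and variables do not carry over. Pictures are saved under pics/ and viewed, at most 10 in all, crops included, and the job is handed in when it is done.

```bash
ls; mkdir -p pics
cat > h.py <<'E'
import numpy as np, cv2
from rig import bot
from scipy.spatial.transform import Rotation as R
def rot(q): return R.from_quat([q[1],q[2],q[3],q[0]])
def cloud(c, T=None):
    f=240/np.tan(np.radians(c["fovy"])/2); d=c["depth"]
    v,u=np.mgrid[:480,:640]
    P=np.stack([(u-c["cx"])/f*d,(v-c["cy"])/f*d,d],-1)
    a=np.array(c["attitude"])
    M=a if a.shape==(3,3) else rot(a).as_matrix()
    W=P@M.T+np.array(c["eye"]); W[d==0]=np.nan
    return W
E
python3 - <<'E'
from h import *
for n in ("scene","top"):
    c=bot.read_camera(n); cv2.imwrite(f"pics/{n}1.png",c["image"]); np.save(n+".npy",cloud(c)); np.save(n+"_i.npy",c["image"])
    print(n,c["eye"],c["attitude"],c["fovy"],c["cx"],c["cy"])
s=bot.read_state();print(s["ee_pos"],s["tool_rot"],s["clock"],s["ft_force"])
E
```

```text
pics
scene [-254.29300093  535.76065857 1000.2202281 ] [ 0.16540886 -0.38460384  0.83812682 -0.3496616 ] 49.409508283794786 320.00513562554875 241.4726615277101
top [ 316.46840882  -42.58542112 1402.85146697] [ 0.04622453 -0.70425274  0.70679287 -0.04832398] 43.598498376134515 330.85876584302133 241.0098103306809
[ 163.97759853 -524.8023489   249.78545246] [-5.07904229e-04  9.88558623e-01  1.50836301e-01 -4.14350862e-05] 0.1 [ 0.54692915  0.00245045 -0.87238006]
```

View pics/scene1.png

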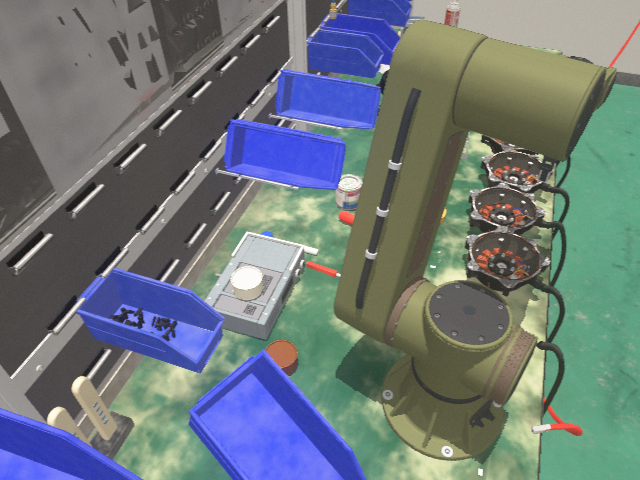

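View pics/top1.png

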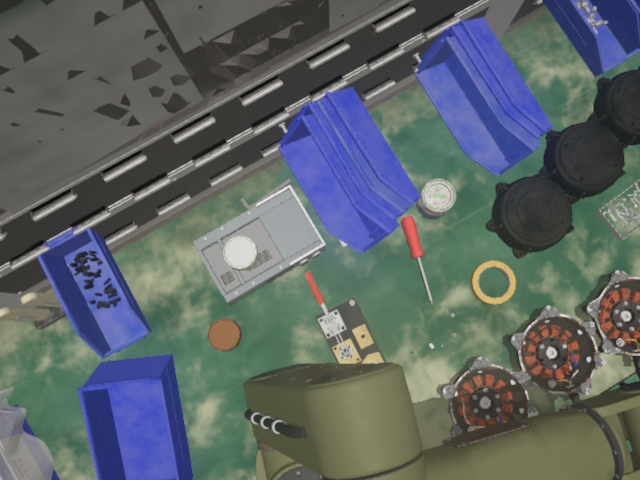

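Top view: the cream tin sits on the controller at (240,252). Two look-alikes: the brown disc at (224,335) on the bench, and the white can at (438,197) on the bench. Only the first is cream-walled and on the hatch. The confirming crop and the measurements come next.

Run:
```python
from h import *
W=np.load("top.npy"); I=np.load("top_i.npy"); S=np.load("scene.npy"); SI=np.load("scene_i.npy")
for n,w,b in (("top",W,(185,180,335,310)),("scene",S,(195,225,315,345))):
    z=w[...,2]; m=np.zeros(z.shape,bool); m[b[1]:b[3],b[0]:b[2]]=1
    k=(m&(abs(z-62)<5)).astype(np.uint8); 
    p=w[k>0][:,:2].astype(np.float32); 
    print(n,cv2.minAreaRect(p), np.median(z[k>0]))
    k=m&(z>95)&(z<110); p=w[k]; print(" tin",p.mean(0),np.median(p[:,2]),len(p),cv2.minEnclosingCircle(p[:,:2].astype(np.float32)))
    k=m&(z>67)&(z<76); print(" rim",k.sum(), cv2.minAreaRect(w[k][:,:2].astype(np.float32)))
z=W[...,2]
for name,b in (("bin1",(280,85,420,252)),("binL",(40,225,150,358)),("binLL",(78,352,192,480))):
    q=W[b[1]:b[3],b[0]:b[2]]; k=q[...,2]>150; p=q[k]; print(name,p.min(0),p.max(0),cv2.boxPoints(cv2.minAreaRect(p[:,:2].astype(np.float32))).round().tolist())
a=cv2.resize(I[180:310,185:345],None,fx=4,fy=4,interpolation=2)
s=cv2.resize(SI[225:345,195:315],None,fx=4,fy=4,interpolation=2)
cv2.imwrite("pics/crop1.png",cv2.resize(np.hstack([a[:480],s]),(800,343)))
```

```text
top ((528.9483642578125, 139.0777130126953), (248.22555541992188, 255.281982421875), 30.334749221801758) 62.03104865931505
 tin [475.07173904 158.23820605 100.26196213] 100.21018675430355 867 ((521.9966430664062, 195.18165588378906), 103.9075927734375)
 rim 867 ((494.6899108886719, 120.7235107421875), (338.0065002441406, 273.26904296875), 84.9284439086914)
scene ((530.6357421875, 132.67918395996094), (248.1586456298828, 270.7972412109375), 30.31881332397461) 61.93652605835342
 tin [485.90217105 151.96860817 100.03805675] 99.90022686890683 676 ((555.663818359375, 139.27610778808594), 125.46721649169922)
 rim 576 ((511.7315673828125, 120.70491027832031), (296.4391174316406, 251.18194580078125), 29.705413818359375)
bin1 [ 452.69061892 -217.61552399  150.3672261 ] [827.47003258  61.54696581 453.81313491] [[428.0, -72.0], [564.0, -308.0], [839.0, -150.0], [704.0, 86.0]]
binL [251.69568509 301.16695728 150.05987039] [520.57971088 560.86966656 370.93172115] [[203.0, 469.0], [316.0, 266.0], [530.0, 385.0], [417.0, 588.0]]
binLL [  6.81013431 258.73936349 150.00113065] [262.04876767 440.40639038 261.11241994] [[-11.0, 419.0], [7.0, 257.0], [274.0, 286.0], [256.0, 449.0]]
```

View pics/crop1.png

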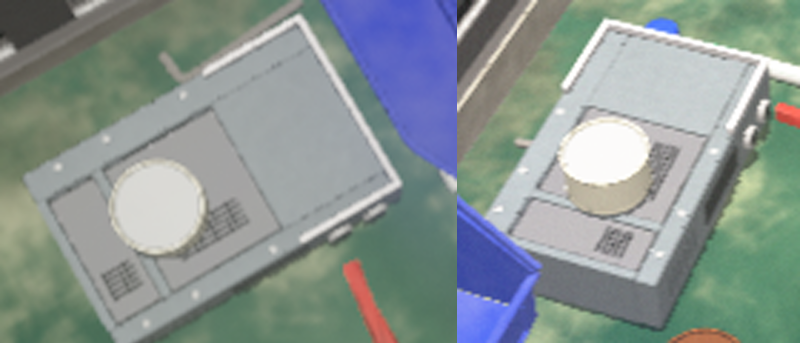

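The crop confirms it: the cream tin with the grey lid stands on the wide hatch over its left seam. The deck is empty, with a white rim, towards the blue bin. The pad ribs show partly to the right of the tin and in front of it. Next is a clean pose fit.

Run:
```python
from h import *
for n,b in (("top",(185,180,335,310)),("scene",(195,225,315,345))):
    w=np.load(n+".npy"); z=w[...,2]; m=np.zeros(z.shape,bool); m[b[1]:b[3],b[0]:b[2]]=1
    def big(lo,hi):
        k=(m&(z>lo)&(z<hi)).astype(np.uint8); k=cv2.morphologyEx(k,2,np.ones((3,3)))
        c,l,s,_=cv2.connectedComponentsWithStats(k,connectivity=4); return l==1+np.argmax(s[1:,4])
    p=w[big(57,112)][:,:2].astype(np.float32); p=p[np.isfinite(p).all(1)]
    (c,sz,a)=cv2.minAreaRect(p); print(n,c,sz,a)
    p=w[big(97,104)]; print(" tin",p.mean(0),cv2.minEnclosingCircle(p[:,:2].astype(np.float32)))
    print(" z deck",np.median(z[big(58,66)]))
    # bin underside proximity: points 140<z<330 near the controller
w=np.load("scene.npy").reshape(-1,3); t=np.load("top.npy").reshape(-1,3)
q=np.vstack([w,t]); q=q[(q[:,2]>140)&(q[:,2]<340)]
d=np.hypot(q[:,0]-515,q[:,1]-130); o=np.argsort(d)
q=q[o]; d=d[o]; r=q[d<260]
ang=np.degrees(np.arctan2(r[:,1]-130,r[:,0]-515))
for a in range(-180,180,20):
    k=(ang>=a)&(ang<a+20)
    if k.any(): print(a,r[k][0].round(),d[d<260][k][0].round())
```

```text
top (491.76739501953125, 116.74626159667969) (161.5323028564453, 256.1173095703125) 30.46135711669922
 tin [480.115729   139.93979867 100.15801724] ((479.378662109375, 140.61941528320312), 19.626007080078125)
 z deck 61.927789389810414
scene (491.19158935546875, 114.78598022460938) (161.86602783203125, 261.98974609375) 30.558597564697266
 tin [467.74520096 151.38582114 100.10657828] ((467.5053405761719, 152.32894897460938), 36.80411911010742)
 z deck 61.989328757981866
-120 [483. -47. 252.] 180.0
-100 [539. -10. 251.] 142.0
-80 [572.  12. 257.] 131.0
-60 [588.  21. 255.] 131.0
-40 [624.  39. 254.] 142.0
-20 [659. 129. 280.] 144.0
0 [624. 169. 300.] 116.0
20 [609. 195. 145.] 114.0
40 [604. 205. 298.] 117.0
60 [577. 254. 305.] 138.0
80 [546. 311. 296.] 183.0
100 [398. 351. 296.] 250.0
120 [389. 345. 294.] 250.0
```

```bash
cat >> h.py <<'E'
YAW=np.radians(30.5); O=np.array([494.2,111.8])
CX=np.array([np.cos(YAW),np.sin(YAW)]); CY=np.array([-CX[1],CX[0]])
def w2(x,y,z): return np.append(O+x*CX+y*CY,z)
def c2(p): d=np.asarray(p)[:2]-O; return np.array([d@CX,d@CY])
def quat(sgn=1):
    y=np.append(sgn*CX,0); z=np.array([0,0,-1.]); M=np.stack([np.cross(y,z),y,z],1)
    q=R.from_matrix(M).as_quat(); return np.array([q[3],q[0],q[1],q[2]])
def st(msg=""):
    s=bot.read_state(); print(msg,"t",round(s["clock"],2),"ctl",c2(s["ee_pos"]).round(1),"z",round(s["ee_pos"][2],1),"F",np.round(s["ft_force"],1),"w",round(s["grip_width"],1)); return s
E
python3 - <<'E'
from h import *
print(bot.tip_reach, c2([467.6,152]), rot(bot.read_state()["tool_rot"]).as_matrix().round(2).tolist())
for s in (1,-1):
    for p in ((-3,106,440),(-3,106,88),(-3,-30,88),(-30,25,80),(-30,25,440)):
        j=bot.ik(w2(*p),quat(s)); print(s,p,w2(*p).round(),None if j is None else np.round(j,2))
E
```

```text
19.0 [-2.51629348 48.1380127 ] [[0.95, 0.3, -0.0], [0.3, -0.95, 0.0], [0.0, -0.0, -1.0]]
1 (-3, 106, 440) [438. 202. 440.] [ 0.36  0.07  1.36 -0.    1.71 -0.18]
1 (-3, 106, 88) [438. 202.  88.] [ 0.36  0.36  1.86 -0.    0.92 -0.18]
1 (-3, -30, 88) [507.  84.  88.] [ 0.09  0.42  1.77 -0.    0.95 -0.44]
1 (-30, 25, 80) [456. 118.  80.] [ 0.18  0.35  1.9  -0.    0.89 -0.36]
1 (-30, 25, 440) [456. 118. 440.] [ 0.18  0.05  1.38 -0.    1.71 -0.36]
-1 (-3, 106, 440) [438. 202. 440.] None
-1 (-3, 106, 88) [438. 202.  88.] None
-1 (-3, -30, 88) [507.  84.  88.] None
-1 (-30, 25, 80) [456. 118.  80.] None
-1 (-30, 25, 440) [456. 118. 440.] None
```

Run:
```python
from h import *
q=quat()
p=bot.read_state()["ee_pos"]
bot.servo_line([p[0],p[1],440],speed=300); bot.move_gripper(40)
bot.move_to(w2(-3,107,440),q); st("over")
bot.servo_line(w2(-3,107,180),speed=300)
hit=bot.servo_line(w2(-3,107,88),speed=120,until_force=6); st(f"down {hit}")
bot.servo_line(w2(-3,60,88),speed=80); st("mid")
bot.servo_line(w2(-3,-24,88),speed=60); st("pushed")
c=bot.read_camera("scene"); cv2.imwrite("pics/s2.png",cv2.resize(c["image"][200:350,180:360],(720,600)))
w=cloud(c); z=w[...,2]
for lo,hi in ((96,106),):
    k=(z>lo)&(z<hi); k[:,:180]=0;k[:,360:]=0; P=w[k]; C=np.array([c2(x) for x in P]); m=(abs(C[:,0])<60)&(C[:,1]<-30)&(C[:,1]>-125); print(m.sum(),C[m].min(0),C[m].max(0),C[m].mean(0))
```

```text
over t 4.13 ctl [ -3.  106.5] z 439.9 F [-0.5  0.9  0.3] w 40.4
down False t 6.07 ctl [ -2.5 106.9] z 88.8 F [-0.1 -0.2  0.6] w 39.8
mid t 6.81 ctl [-3.1 59.9] z 87.9 F [-0.1  0.5 -0. ] w 39.8
pushed t 8.36 ctl [ -3.  -23.9] z 87.9 F [-0.5  0.8  0.6] w 40.2
78 [-30.27218283 -79.99311695] [ 23.70808336 -30.26061212] [  0.6030037  -46.34560187]
```

View pics/s2.png

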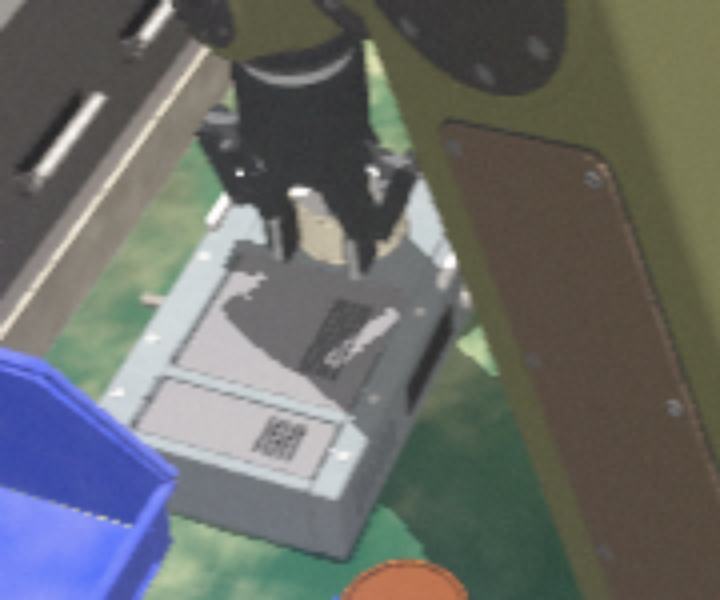

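Fingers stand behind the tin (tin at (340,235) in the crop), which is nearly all on the deck. Next is a final nudge, then back off, rise and check.

```bash
cat >> h.py <<'E'
def wcloud():
    s=bot.read_state(); c=bot.read_camera("wrist"); m=np.array(c["mount"]); Q=rot(s["tool_rot"]).as_matrix()
    c["attitude"]=Q@m[:3,:3]; c["eye"]=Q@m[:3,3]+np.array(s["ee_pos"]); return c,cloud(c)
E
python3 - <<'E'
from h import *
bot.servo_line(w2(-3,-31,88),speed=40); st("pushed")
bot.servo_line(w2(-3,0,88),speed=100)
bot.servo_line(w2(-3,20,250),speed=200); bot.move_gripper(0)
bot.servo_line(w2(-30,25,250),speed=200); st("up")
c,w=wcloud(); cv2.imwrite("pics/w3.png",c["image"]); z=w[...,2]
k=(z>97)&(z<106); C=(w[k][:,:2]-O)@np.stack([CX,CY],1); m=(abs(C[:,0])<74)&(abs(C[:,1]+70)<55)
print(m.sum(), C[m].min(0) if m.any() else 0, C[m].max(0) if m.any() else 0, cv2.minEnclosingCircle(C[m].astype(np.float32)) if m.any() else 0)
# dark ribs of the pad on the hatch
g=c["image"].max(-1); k=(g<70)&(abs(z-62)<4); C=(w[k][:,:2]-O)@np.stack([CX,CY],1); m=(C[:,1]>-20)&(C[:,1]<70)&(C[:,0]<0)&(C[:,0]>-56)
print("ribs",m.sum(),np.percentile(C[m],[2,50,98],axis=0) if m.any() else 0)
cc=bot.read_camera("top"); cv2.imwrite("pics/t3.png",cv2.resize(cc["image"][170:320,170:350],(720,600)))
E
```

```text
pushed t 8.73 ctl [ -3.1 -31.4] z 87.9 F [0.6 0.1 0.9] w 39.9
up t 10.91 ctl [-30.3  25. ] z 250.3 F [-0.2 -0.2 -0.1] w -0.2
1754 [-14.9237603  -90.40339915] [ 31.95632848 -35.60041301] ((6.516568660736084, -64.51799774169922), 33.10085678100586)
ribs 806 [[-41.66021401  -3.27813695]
 [-30.92914186  27.98786005]
 [-20.13811239  52.92599883]]
```

View pics/w3.png

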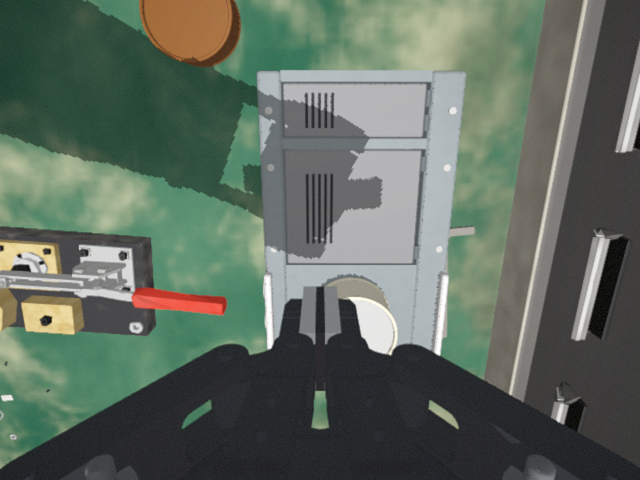

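Wrist view: the ribbed pad is at (320,208). The tin's near wall starts at about row 275, beyond the hatch seam at row 265, so the tin is fully on the deck. Its fitted y is about -71. The narrow hatch is shut. Next, press.

Run:
```python
from h import *
bot.servo_line(w2(-30.5,25,95),speed=150); st("above")
h=bot.servo_line(w2(-30.5,25,72),speed=12,until_force=18); st(f"press {h}")
bot.servo_line(w2(-30.5,25,110),speed=60); st("up")
bot.servo_line(w2(-30.5,25,330),speed=200)
bot.dwell(1.2); st("top")
c,w=wcloud(); cv2.imwrite("pics/w4.png",c["image"]); z=w[...,2]
C=(w[...,:2]-O)@np.stack([CX,CY],1)
m=(C[...,1]>-15)&(C[...,1]<65)&(abs(C[...,0])<50); print("hatch z pct",np.nanpercentile(z[m],[5,50,95,99]))
m=(C[...,1]>88)&(C[...,1]<120)&(abs(C[...,0])<50); print("narrow z",np.nanpercentile(z[m],[5,50,95]))
m=(z>97)&(z<106)&(C[...,1]<-30)&(C[...,1]>-120)&(abs(C[...,0])<70); print("tin",m.sum(),C[m].min(0),C[m].max(0))
```

```text
above t 12.19 ctl [-30.1  24.9] z 95.7 F [ 0.6  0.1 -1.3] w -0.0
press True t 13.95 ctl [-30.2  25. ] z 73.6 F [-4.6 -2.2 13. ] w 0.2
up t 14.72 ctl [-30.7  25.1] z 109.8 F [0.  0.2 3.5] w 0.1
top t 17.17 ctl [-30.5  25. ] z 330.0 F [ 0.5 -0.4  0.2] w -0.2
hatch z pct [ 87.6109073  381.74421066 401.7283998  406.1708931 ]
narrow z [61.38623688 62.75277636 64.08804683]
tin 2390 [ -37.49491259 -104.64750869] [ 31.62057728 -36.05165521]
```

View pics/w4.png

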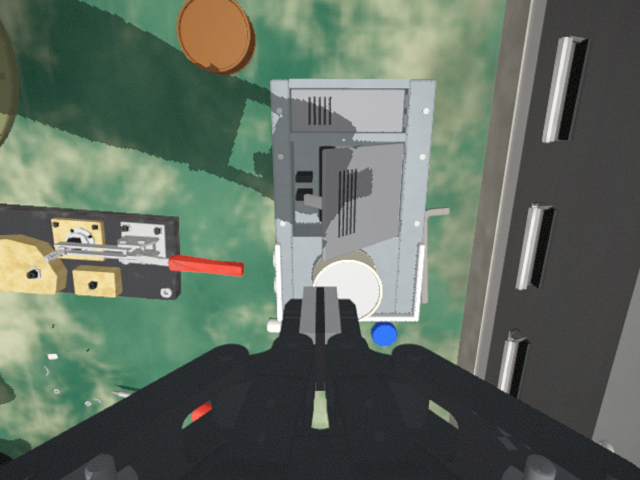

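The hatch stands open at (355,200), the tin is on the deck at (348,290), the narrow hatch is shut, and the cap, key and marker are in place.

```bash
python3 -c "
from h import *
print(bot.finish_job())"
```

```text
the job is handed in; nothing more can be done
None
```

I pushed the grease tin onto the deck, then pressed the wide hatch open and left it standing up. The narrow hatch stayed shut, and the job was handed in at about 17 s on the robot's clock; no verdict came back.

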